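Tip a contactor onto its back on a control-panel plate

TASK

Bring the standing contactor square up to the rim of the mounting plate and tip it over the rim onto its back on the plate, easing it down under control rather than letting it drop. Slide it up, square, until its end meets the locating bar in the free bay beside the contactor that is already there. While it lies on its back, check that its contact carrier moves freely: push it right down to its stop and let it spring back up; leave the tools and the spare block where they are.

Things in the scene. Friction and masses are not known exactly. Their poses are not given: they have to be found in the camera images.
- plate: Bare steel panel plate, 330 x 600 mm, fixed flat on the bench, top 12 mm above it: its near rim is a straight 12 mm step with a square edge. Origin at bench level, middle of the near rim; x points in over the plate, square to the rim, away from the robot; y along the rim to the left (rim from y -300 to 300 mm); z up. Free bay centred on y = 0, clear from y = -105 to 123 mm.
- bar_face (a point): On the plate: middle of the free bay on the near face of the locating bar, at the plate's top. The bar is an aluminium strip parallel to the rim, 20 mm wide and 10 mm high; its near face is 150 mm in from the rim. A 50 mm high wiring duct runs 65 mm behind that face.
- neighbour (a point): On the plate, right of the bay: top of the carrier of the identical contactor already lying on its back with its end against the bar (fixed, 150 mm from the bay's middle; 90 mm wide, up to 125 mm above the bench). Left of the bay, from y = 123 mm, is a row of white breakers, up to 90 mm above the bench.
- contactor: Contactor, 0.7 to 1 kg, standing on its lower end, back to the plate. 128 mm tall, 90 wide (too wide to grasp); main block 78 mm deep, light grey front cover standing 27 mm proud of it. Origin: centre of the main block's lower end; z to the upper end, x from front to back (back +39 mm, cover -66 mm), y across. On its back: x straight down, cover 117 mm above the bench, upper end to the bar.
- notch (a point): Inner corner of the contactor's upper notch: the cover (88 mm wide) covers only 26 to 102 mm of its 128 mm height, so at each end a terminal notch 27 mm deep, 26 mm long and open across the width is left. The point is at mid-width, 102 mm up. Fingertips in this notch can push the block over, then hold it back by the cover's end as it goes down.
- contactor_head (a point): Centre of the contactor's upper end face, 128 mm along z from its origin; this end meets the bar. Centre of mass half-way along, 45 mm from the back. Friction about 0.6: pushed at half height or lower it slides, higher it tips. It balances at 45 degrees. To about 65 degrees its lower back edge stays on the bench, sliding back; then it swings on the rim and ends with 25 to 45 mm overhang.
- carrier_top (a point): Centre of the pressing face of the contact carrier, a black plunger (24 mm across the contactor, 18 mm the other way) in the middle of the front cover, 64 mm from either end; it stands 8 mm proud of the cover when released.
- carrier (a joint): Travel of the contact carrier into the contactor, in m: 0 released, 0.0065 at its stop (then 1.5 mm proud of the cover). A spring pushes it back out: about 3.5 N to start it, 8 N at the stop.
- screwdriver: Bystander: screwdriver with a black handle, 200 mm long, lying on the bench to the left of the contactor.
- aux_block: Bystander: small spare auxiliary contact block, 36 x 44 x 46 mm high, on the bench to the right of the contactor.
- cutters: Bystander: side cutters with grey handles, about 125 mm long, lying on the bench to the right.
Mind the look-alikes: they are no part of the job. Several things look just like the contactor: the one meant starts farthest from the robot's base.

How it is judged (in metres and radians):
On the way, in this order (a step that is already met when the one before it is completed fails the run):
1. the contactor lies flat on its back on the plate (angle between contactor's own x axis and vertical above 3.04 rad and z of contactor in the frame of plate above 0.046 m), for 0.2 s.
2. its carrier is pushed down to its stop while it lies there (angle between contactor's own x axis and vertical above 3.04 rad and value of joint carrier above 0.0055 m), for 0.05 s.
At the end, for the whole second after the job is handed in: The contactor lies flat on its back on the plate (within 4 degrees), its upper end within 5 mm of the locating bar, square to the plate within 4 degrees, within 50 mm of the middle of the free bay, at rest, with its carrier sprung back up (within 1 mm) (angle between contactor's own x axis and vertical above 3.07 rad and x of contactor_head in the frame of plate between 0.145 and 0.156 m and y of contactor_head in the frame of plate between -0.05 and 0.05 m and angle between the z axis of contactor and the x axis of plate, either way round below 0.07 rad and value of joint carrier below 0.001 m and linear speed of contactor below 0.01 m/s); the robot touches nothing.
It fails at once if the contactor drops: it swings over faster than 5.5 rad/s (angular speed of contactor above 5.5 rad/s).
It fails at once if the screwdriver is moved more than 20 mm (distance of screwdriver from where it was at the start of the episode above 0.02 m).
It fails at once if the spare block is moved more than 20 mm (distance of aux_block from where it was at the start of the episode above 0.02 m).
It fails at once if the cutters are moved more than 20 mm (distance of cutters from where it was at the start of the episode above 0.02 m).
It also fails if it takes over 72 s, if anything falls off the work surface, if the arm or the gripper's body presses on something with over 40 N, if the wrist force passes 120 N, or if a joint passes its speed limit or range.

ROBOT

A 6-joint arm with a two-finger parallel gripper is mounted at the origin on the work surface. World frame = base frame: x ahead of the robot, y to its left, z up, the work surface at z = 0. Lengths are in mm, angles in degrees, forces in N, time in s.
With the tool pointing down it reaches from about 350 to 850 mm from the base axis. Payload 8.1 kg.
Tool frame: the origin (TCP) lies at the very end of the fingers, on their centre line; the grasp point (between the pads) lies 19 mm behind it (r.grip_depth is the distance from the TCP to the grasp point, in mm); z points along the fingers, y is the direction in which the jaws open and shut (so a half turn about z gives the same grasp; the last joint's range is limited). The gripper opens to 85 mm and grips with 20 to 120 N. Pads are 22 mm wide; open, the fingers measure 114 mm over their backs; the gripper's body (76 mm by 85 mm) begins 54 mm behind the grasp point. The pads swing forward as they close: fully open they stand 13 mm farther back than shut.
Start: joints at [-71.299, 7.471, 85.268, -0, 87.261, -4.893], TCP at [240.176, -549.837, 231.292] pointing down, gripper open.
Joint ranges: [-169.43, 169.43], [-51.17, 129.36], [1.28, 143.12], [-76.62, 256.62], [0, 156.53], [-152.29, 152.29]. Speed limits (degrees/s): [136.94, 136.94, 159.86, 180, 180, 180].

INTERFACE

Orientations are given as [roll, pitch, yaw] about the fixed x, y, z axes, in that order (R = Rz(yaw) Ry(pitch) Rx(roll)).
In Python, from bench import status, viewer, hand_in, r gives the robot as it stands.
- The arm moves only by the shell command python3 -m crank 'ROWS' [OPENING] [FORCE]. ROWS is a JSON object of lists of equal length, an entry for each row: "slide": the shift along the tool's x, y, z in m, a list of three; "twist": the turn about the tool's z in rad. A call has 1 to 8 rows; each row shifts and turns the commanded pose from where the row before left it, along the tool's axes as they then stand; what a row does not reach is not made up. A row lasts 1/10 s, in which the tool goes at most 50 mm and 8.59 degrees, less where a joint would pass 70% of its speed; a pose out of reach is approached as far as the arm can. A call with a gripper value outside its range is refused whole. OPENING is the closure, from 0 (fully open) to 1 (shut), set as the call begins (- or left out, the last holds). The fingers move at their own pace and stop on an object; FORCE is the grip in N (left out, the last holds). Time passes only in rows, so rows that do not move let the fingers close. It gives the time, the measured TCP pose, the force and the opening at its end, in the units of the state.
- status.sense(): the state, without advancing time (a new reading comes with each control period).
- viewer.snapshot(name): name is "scene" or "top"; returns a dict with "img" (480x640x3 uint8, red, green, blue), "fx", "fy", "cx", "cy" (pixels), "R" (3x3) and "t" (3): a world point X has camera coordinates R X + t. Camera axes: x right, y down, z forward; pixel columns grow to the right and rows downward; lengths in mm; the calibration is good to about 2 mm. A picture is of the moment at which its call begins. There is no depth.
- hand_in(): hands the job in, once; it reports no verdict.
The state is a dict: "time": time; "joint_pos": joint angles; "qd": joint speeds; "joint_efforts": joint torques, N m; "tool_pos": TCP position; "tcp_rot": TCP orientation; "ft_force": force on the tool from outside, world axes, zero at the start; "wrist_torque": the same for the moment, N m; "finger_gap": finger opening in mm.
Only numpy, scipy, OpenCV 4.12 (cv2) and the standard library are available. Lean on these libraries where they do the work, as an engineer would, in place of code of your own. Each camera call takes 0.05 s, during which the arm holds its last target.

## Working session

There is one attempt and no reset: what is moved stays moved. The work goes in short steps, Python scripts to look and compute and a shell command to move; the robot and the scene stay as the last step left them, time stands still between calls to the robot, and variables do not carry over. Pictures are saved under pics/ and viewed, and the job is handed in when it is done.

```bash
ls; mkdir -p pics
python3 - <<'E'
from bench import status, viewer, r
import cv2, numpy as np
print(status.sense())
for n in("scene","top"):
    s=viewer.snapshot(n); cv2.imwrite(f"pics/{n}0.png",s["img"][:,:,::-1])
    print(n,s["fx"],s["fy"],s["cx"],s["cy"],np.array(s["R"]).round(4).tolist(),np.array(s["t"]).round(1).tolist())
E
```

```text
pics
{'time': 0.0, 'joint_pos': array([-7.13000851e+01,  7.51382549e+00,  8.53301506e+01,  1.57776629e-03,
        8.72631744e+01, -4.89305125e+00]), 'qd': array([-3.82325587e-03,  4.37067548e-02,  7.40923982e-02, -1.00363895e-01,
       -7.69739660e-05,  6.46003156e-04]), 'joint_efforts': array([-1.70330532e-03, -5.69405758e+01, -5.00548339e+01, -5.14313961e-04,
        1.48545729e-02,  1.05794149e-05]), 'tool_pos': array([ 239.99046724, -549.29867113,  230.24947293]), 'tcp_rot': array([-1.79893374e+02, -1.07095895e-02,  2.35928794e+01]), 'ft_force': array([-0.72706696,  0.4943663 ,  0.45942859]), 'wrist_torque': array([0.00732294, 0.00555307, 0.02926928]), 'finger_gap': 85.4983905095036}
scene 552.8028113632698 552.8028113632698 321.09147691389285 235.1106651882465 [[0.8173, 0.5761, 0.009], [0.497, -0.6971, -0.5168], [-0.2915, 0.4269, -0.856]] [-374.9, -210.0, 1277.2]
top 514.1392026392721 514.1392026392721 305.5676896694604 250.50622226146615 [[0.075, -0.9972, -0.0005], [-0.9755, -0.0732, -0.2076], [0.207, 0.0161, -0.9782]] [-28.7, 503.5, 1007.2]
```

View pics/scene0.png

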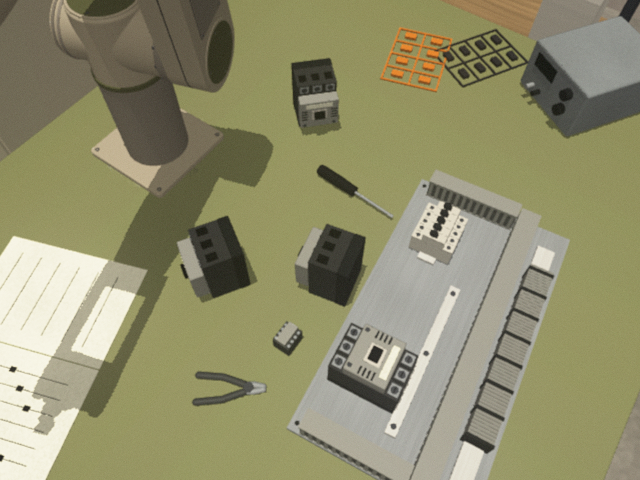

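View pics/top0.png

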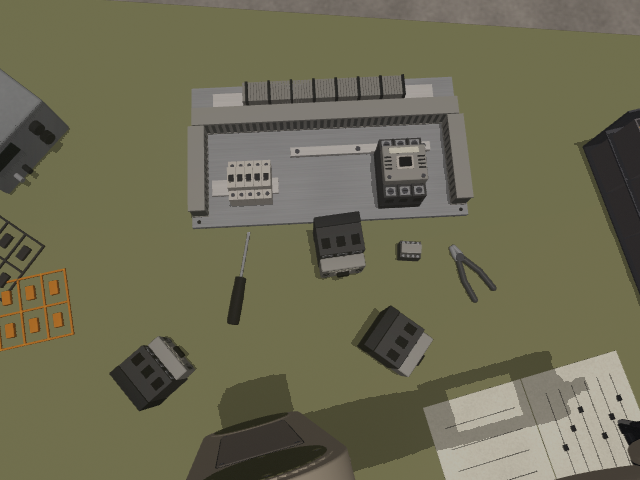

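The scene view shows the target contactor at about (332,262), and the top view shows it at about (340,245), next to the plate. The plate's near rim in the top view runs from (193,227) to (469,214). I'll zoom in on both.

```bash
cat > h.py <<'E'
import numpy as np, cv2
from bench import viewer,status
def ray(s,u,v,z):
    R=np.array(s["R"]);t=np.array(s["t"]).ravel()
    d=R.T@np.array([(u-s["cx"])/s["fx"],(v-s["cy"])/s["fy"],1]);c=-R.T@t
    return c+d*(z-c[2])/d[2]
def proj(s,X):
    p=np.array(s["R"])@np.array(X,float)+np.array(s["t"]).ravel()
    return p[0]/p[2]*s["fx"]+s["cx"],p[1]/p[2]*s["fy"]+s["cy"]
def crop(s,u0,v0,w,h,k,name):
    im=s["img"][v0:v0+h,u0:u0+w,::-1]
    cv2.imwrite(name,cv2.resize(np.ascontiguousarray(im),None,fx=k,fy=k,interpolation=cv2.INTER_CUBIC))
E
python3 - <<'E'
from h import *
s=viewer.snapshot("top"); crop(s,295,125,200,150,4,"pics/t1.png"); crop(s,180,140,200,150,4,"pics/t2.png")
s=viewer.snapshot("scene"); crop(s,280,200,160,120,5,"pics/s1.png")
E
```

```text
(no output)
```

View pics/t1.png

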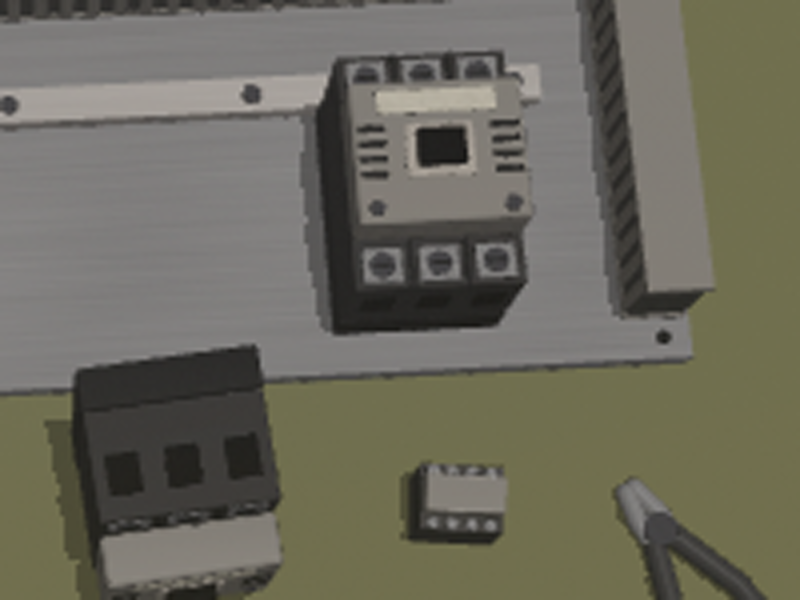

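View pics/t2.png

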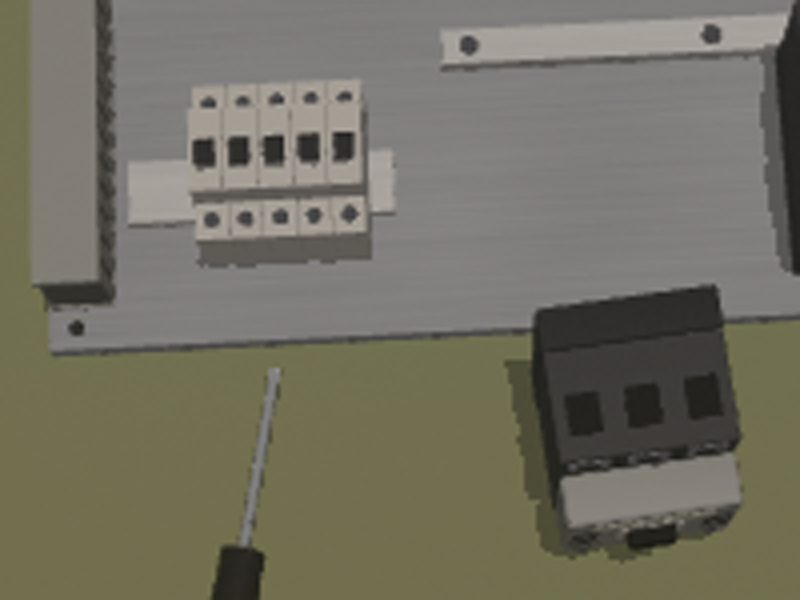

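View pics/s1.png

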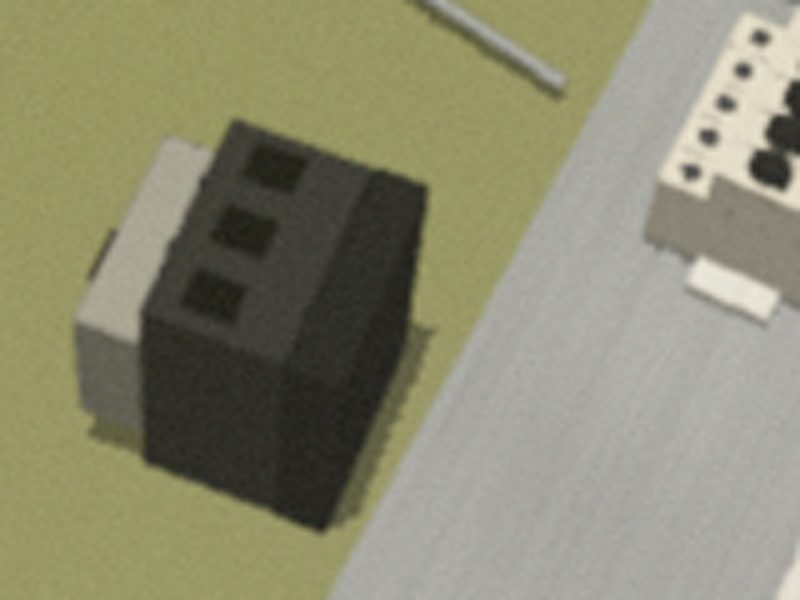

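```bash
cat >> h.py <<'E'
def mk(a,b): # rim right, left -> frame
    o=(a+b)/2; y=(b-a)[:2];y/=np.linalg.norm(y); x=np.array([y[1],-y[0]]); return o[:2],x,y
E
python3 - <<'E'
from h import *
s=viewer.snapshot("top")
P=lambda u,v,z:ray(s,295+u/4,125+v/4,z)
a=P(690,358,12);b=ray(s,180+50/4,140+350/4,12)
print("rim",a,b,np.linalg.norm(a-b))
o,x,y=mk(a,b);print(o,x,y,np.degrees(np.arctan2(x[1],x[0])))
L=lambda p:np.array([(p[:2]-o)@x,(p[:2]-o)@y]).round(1)
for n,u,v,z in [("bl",75,370,128),("br",257,346,128),("fr",282,490,128),("fl",98,522,128),("aux",465,490,46),("barL",-150+0,0,22)]:
    p=P(u,v,z);print(n,p.round(1),L(p))
c=[P(75,370,128),P(257,346,128),P(281,490,128),P(98,524,128)]
print(np.linalg.norm(c[0]-c[1]),np.linalg.norm(c[1]-c[2]),np.linalg.norm(c[2]-c[3]),np.linalg.norm(c[3]-c[0]),np.mean(c,0))
for q in((445,68),(785,45)):
    p=ray(s,180+q[0]/4,140+q[1]/4,12);print("bar",L(p))
for q in((275,370),):
    p=ray(s,180+q[0]/4,140+q[1]/4,5);print("sd tip",p,L(p))
p=P(440,147,125);print("neigh",L(p))
# scene cross check
s2=viewer.snapshot("scene")
Q=lambda u,v,z:ray(s2,280+u/5,200+v/5,z)
for n,u,v in(("bl",427,185),("br",345,388),("fr",143,308),("fl",235,120)):
    print(n,Q(u,v,128).round(1),L(Q(u,v,128)))
print("rim pt",L(Q(330,600,12)),L(Q(650,10,12)))
E
```

```text
rim [ 619.11248653 -335.42018188   12.        ] [545.34472408 257.55663713  12.        ] 597.5476471927628
[582.22860531 -38.93177238] [0.99235069 0.12345085] [-0.12345085  0.99235069] 7.0913028744976785
bl [554.8  -3.  128. ] [-22.8  39. ]
br [573.5 -90.4 128. ] [-15.1 -49.9]
fr [ 502.8 -106.1  128. ] [-87.1 -56.9]
fl [480.6 -19.4 128. ] [-98.4  31.9]
aux [ 528.5 -209.3   46. ] [ -74.3 -162.4]
barL [789.2 138.5  22. ] [227.3 150.5]
89.28778570470865 72.30019488328605 89.23859187868042 76.88235535492686 [527.67517082 -54.61903162 128.        ]
bar [151.6  78.4]
bar [ 156.  -111.9]
sd tip [545.04213217 136.01811802   5.        ] [-15.3 178.2]
neigh [  84.  -148.5]
bl [557.9  -3.2 128. ] [-19.7  38.4]
br [579.3 -89.  128. ] [ -9.1 -49.3]
fr [ 503.6 -104.1  128. ] [-86. -55.]
fl [485.2 -20.8 128. ] [-94.   29.9]
rim pt [  5.1 -76.9] [  4.2 229.8]
```

Run:
```python
from h import *
from scipy import stats
def rim(s,pts0,pts1,z,half=12):
    # scan along v at columns between two pixel pts, saturation-ish edge: b-channel relative
    im=cv2.GaussianBlur(s["img"],(3,3),0).astype(float); f=im[:,:,1]-im[:,:,2]  # green-blue: bench green high
    out=[]
    (u0,v0),(u1,v1)=pts0,pts1
    d=np.array([u1-u0,v1-v0],float);n=np.array([-d[1],d[0]])/np.hypot(*d)
    for a in np.linspace(0.03,.97,80):
        p=np.array([u0,v0])+a*d
        ts=np.arange(-half,half,.25)
        q=p+ts[:,None]*n
        val=cv2.remap(f.astype(np.float32),q[:,0].astype(np.float32)[None],q[:,1].astype(np.float32)[None],1)[0]
        g=np.gradient(val);k=np.argmax(abs(g));
        out.append(ray(s,*(p+ts[k]*n),z)[:2])
    out=np.array(out)
    for _ in range(4):
        c=out.mean(0) if 0 else np.median(out,0); vx,vy,x0,y0=cv2.fitLine(out.astype(np.float32),cv2.DIST_HUBER,0,.01,.01).ravel()
        r=(out-[x0,y0])@np.array([-vy,vx]); out=out[abs(r)<max(1.5,2*np.median(abs(r)))]
    if vy<0:vx,vy=-vx,-vy
    print(len(out),"yaw",np.degrees(np.arctan2(-vx,vy)),"pt",x0,y0,"rms",r.std())
    return (x0,y0),(vx,vy)
t=viewer.snapshot("top");s=viewer.snapshot("scene")
rim(t,(198,227.5),(310,222.5),12);rim(t,(370,219.5),(460,215.5),12)
rim(t,(198,227.5),(460,215.5),12)
rim(s,(345,322),(292,425),12);rim(s,(420,192),(365,287),12)
rim(s,(420,192),(292,425),12)
```

```text
73 yaw 7.0358157 pt 557.96967 134.85132 rms 0.6130754454089117
80 yaw 7.1135983 pt 603.1302 -221.69966 rms 0.716877528706996
66 yaw 7.1901116 pt 578.6728 -28.981682 rms 0.643968928435493
80 yaw 7.2172675 pt 605.77246 -205.73944 rms 0.4054437309220069
80 yaw 7.2585826 pt 568.1213 89.836754 rms 0.4073166348973872
80 yaw 7.234909 pt 589.0557 -74.732956 rms 0.3694711485143277
```

```bash
cat >> h.py <<'E'
O=np.array([584.3,-39.]);YAW=np.radians(7.2);X=np.array([np.cos(YAW),np.sin(YAW)]);Y=np.array([-X[1],X[0]])
def W(px,py): return O+px*X+py*Y
def L(p): d=np.array(p)[:2]-O; return np.array([d@X,d@Y]).round(1)
def st():
    s=status.sense(); print("t%.1f"%s["time"],"plate",L(s["tool_pos"]),"z%.1f"%s["tool_pos"][2],"yaw %.2f"%(s["tcp_rot"][2]-7.2),"F",s["ft_force"].round(1),"plF",round(float(s["ft_force"][:2]@X),1),"gap%.1f"%s["finger_gap"])
def move(px,py,z):
    s=status.sense(); a=np.radians(s["tcp_rot"][2]); d=W(px,py)-s["tool_pos"][:2]
    tx=np.array([np.cos(a),np.sin(a)]);ty=np.array([np.sin(a),-np.cos(a)])
    print("slide total",(d@tx).round(1),(d@ty).round(1),round(s["tool_pos"][2]-z,1),"twist",round(a-YAW,4))
E
python3 - <<'E'
from h import *
t=viewer.snapshot("top")
for u,v in((355,343),(392,308),(430,345),(400,375)): print(ray(t,u,v,128).round(),L(ray(t,u,v,128)))
st();move(-165,-8.5,230)
print(W(-165,-8.5))
E
```

```text
[322. -96. 128.] [-267.9  -23.6]
[ 391. -161.  128.] [-207.1  -97.2]
[ 328. -234.  128.] [-278.5 -161.2]
[ 270. -181.  128.] [-329.2 -101.3]
t0.5 plate [-405.5 -463.6] z231.2 yaw 16.39 F [ 0.2 -0.   0.1] plF 0.2 gap85.4
slide total 359.1 -368.8 1.2 twist 0.2861
[421.66640677 -68.1129585 ]
```

```bash
python3 -m crank '{"slide":[[0,0,0],[0,0,0],[0.022,-0.041,0],[0.022,-0.041,0],[0.022,-0.041,0],[0.022,-0.041,0],[0.022,-0.041,0],[0.022,-0.041,0]],"twist":[0.143,0.143,0,0,0,0,0,0]}' 0.41 20
python3 -m crank '{"slide":[[0.022,-0.041,0],[0.022,-0.041,0],[0.022,-0.041,0],[0.022,-0.041,0],[0.022,-0.041,0],[0,0,0],[0,0,0]],"twist":[0,0,0,0,0,0,0]}'
python3 -c "
from h import *
st();move(-165,-8.5,120)
s=viewer.snapshot('scene');cv2.imwrite('pics/a.png',s['img'][:,:,::-1])"
```

```text
time: 1.25
tool_pos: [340.6, -287.6, 231.5]
tcp_rot: [180.0, -0.0, 7.2]
ft_force: [1.4, -1.1, 2.0]
finger_gap: 50.3
time: 1.95
tool_pos: [423.9, -71.2, 231.4]
tcp_rot: [180.0, -0.0, 7.4]
ft_force: [-0.2, 0.3, 0.3]
finger_gap: 50.3
t1.9 plate [-163.2  -11.8] z231.4 yaw 0.21 F [-0.2  0.3  0.3] plF -0.2 gap50.3
slide total -1.8 -3.3 111.4 twist 0.0036
```

View pics/a.png

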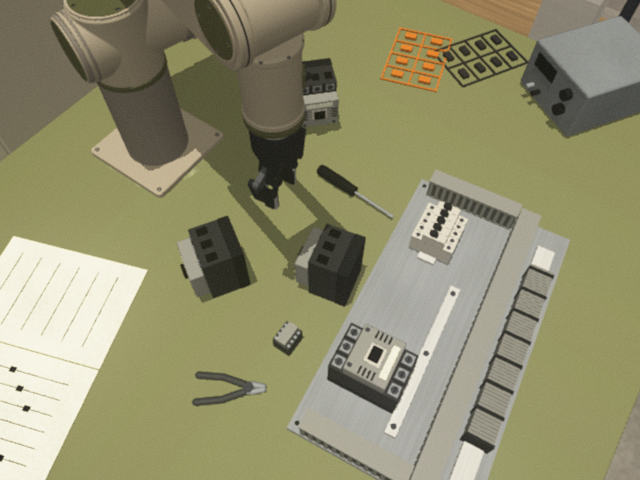

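```bash
python3 -m crank '{"slide":[[-0.005,-0.003,0.045],[-0.01,0,0.045],[0,0,0.045],[0,0,0.045],[0,0,0.03],[0,0,0.010],[0,0,0.004],[0,0,0]],"twist":[0.004,0,0,0,0,0,0,0]}'
python3 -c "
from h import *
st()"
```

```text
time: 2.8
tool_pos: [409.2, -71.9, 8.3]
tcp_rot: [180.0, -0.1, 6.9]
ft_force: [-0.1, -0.4, -1.0]
finger_gap: 50.2
t2.8 plate [-177.9  -10.7] z8.3 yaw -0.30 F [-0.1 -0.4 -1. ] plF -0.1 gap50.2
```

```bash
python3 -m crank '{"slide":[[0,0,0.003],[0,0,0.003],[0,0,0]],"twist":[-0.004,0,0]}'
python3 -m crank '{"slide":[[0,0,0.002],[0,0,0.001],[0,0,0]],"twist":[0,0,0]}'
python3 -m crank '{"slide":[[0,0,0.002],[0,0,0]],"twist":[0,0]}'
```

```text
time: 3.1
tool_pos: [409.0, -71.0, 1.8]
tcp_rot: [180.0, -0.1, 7.2]
ft_force: [-0.3, 1.1, -0.1]
finger_gap: 50.3
time: 3.4
tool_pos: [408.3, -70.8, -1.8]
tcp_rot: [-180.0, 0.0, 7.2]
ft_force: [0.2, 0.1, -0.7]
finger_gap: 50.3
time: 3.6
tool_pos: [408.7, -70.9, -3.1]
tcp_rot: [-180.0, 0.0, 7.2]
ft_force: [-3.1, 0.7, 10.3]
finger_gap: 50.2
```

```bash
python3 -m crank '{"slide":[[0,0,-0.02],[0,0,-0.04],[0.02,0,0],[0.01,0,0],[0.005,0,0],[0.005,0,0],[0,0,0]],"twist":[0,0,0,0,0,0,0]}'
python3 -c "
from h import *
st()"
```

```text
time: 4.3
tool_pos: [447.0, -65.5, 54.8]
tcp_rot: [-179.9, 0.2, 7.2]
ft_force: [-0.6, 0.1, -0.3]
finger_gap: 50.3
t4.3 plate [-139.5   -9.1] z54.8 yaw 0.03 F [-0.6  0.1 -0.3] plF -0.6 gap50.3
```

```bash
python3 -m crank '{"slide":[[0.002,0,-0.003],[0.004,0,0],[0.004,0,0],[0.003,0,0],[0,0,0]],"twist":[0,0,0,0,0]}'
python3 -c "
from h import *
st()"
python3 -m crank '{"slide":[[0.003,0,0],[0.003,0,0],[0.003,0,0],[0,0,0]],"twist":[0,0,0,0]}'
python3 -c "
from h import *
st()
s=viewer.snapshot('scene');crop(s,220,140,200,150,4,'pics/b.png');s=viewer.snapshot('top');crop(s,250,150,200,150,4,'pics/bt.png')"
```

```text
time: 4.8
tool_pos: [460.4, -64.1, 58.9]
tcp_rot: [-180.0, 0.1, 7.2]
ft_force: [-3.4, 0.5, 0.0]
finger_gap: 50.9
t4.8 plate [-126.    -9.3] z58.9 yaw 0.02 F [-3.4  0.5  0. ] plF -3.3 gap50.9
time: 5.2
tool_pos: [469.3, -63.1, 59.2]
tcp_rot: [-180.0, 0.1, 7.2]
ft_force: [-5.9, -0.6, 1.1]
finger_gap: 50.4
t5.2 plate [-117.1   -9.5] z59.2 yaw 0.00 F [-5.9 -0.6  1.1] plF -6.0 gap50.4
```

View pics/b.png

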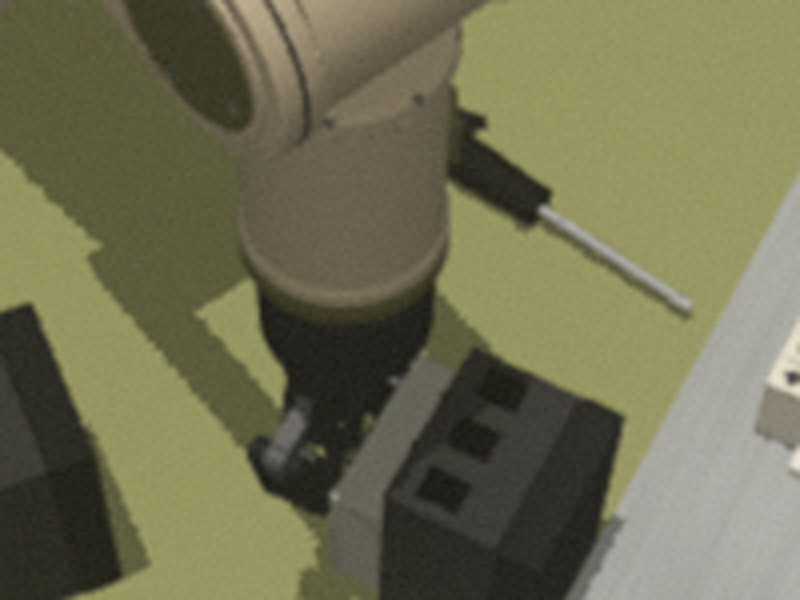

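View pics/bt.png

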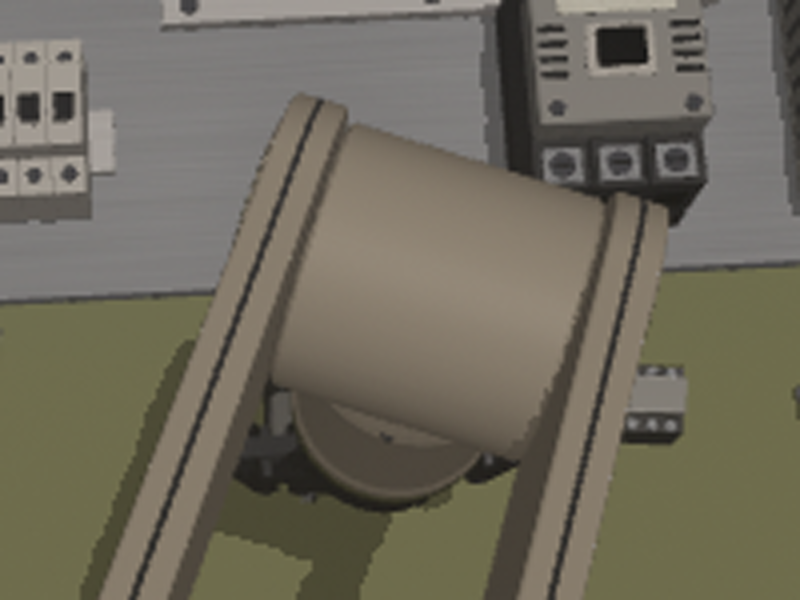

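The block is sliding upright, front cover against both fingers (about (380,440) in the zoomed view). I'll keep pushing gently to the rim.

```bash
python3 -m crank '{"slide":[[0.0015,0,0],[0,0,0]],"twist":[0,0]}'
python3 -c "
from h import *
st()"
python3 -m crank '{"slide":[[0.0015,0,0],[0,0,0]],"twist":[0,0]}'
python3 -c "
from h import *
st()"
```

```text
time: 5.5
tool_pos: [470.5, -63.1, 59.1]
tcp_rot: [-180.0, 0.1, 7.2]
ft_force: [-8.5, -0.8, 4.1]
finger_gap: 50.4
t5.5 plate [-115.9   -9.6] z59.1 yaw -0.00 F [-8.5 -0.8  4.1] plF -8.5 gap50.4
time: 5.7
tool_pos: [471.5, -63.0, 59.2]
tcp_rot: [-180.0, 0.2, 7.2]
ft_force: [-12.0, -1.5, 7.7]
finger_gap: 50.6
t5.7 plate [-115.    -9.6] z59.2 yaw -0.00 F [-12.   -1.5   7.7] plF -12.1 gap50.6
```

```bash
cat >> h.py <<'E'
def path(th,s0=28.4,w=22,up=1.0,tipoff=3.0,x0=0):
    t=np.radians(th); s=max(s0,0); 
    P=np.array([-12*np.tan(t),0]) if th<65 else np.array([-s*np.sin(t),12-s*np.cos(t)])
    V=P+np.array([-78*np.cos(t)+102*np.sin(t),78*np.sin(t)+102*np.cos(t)])
    return np.array([V[0]-w/2*np.cos(2*t)+x0,V[1]+w/2*np.sin(2*t)+up-tipoff])
E
python3 -c "
from h import *
p=None
for th in [0,5,10,15,20,25,30,35,40,45,50,55,60,65,70,75,80,85,90]:
    q=path(th); print(th,q.round(1), None if p is None else (q-p).round(1)); p=q
st();move(-150,-9,59)"
```

```text
0 [-89. 100.] None
5 [-80.7 108.3] [8.3 8.3]
10 [-71.6 115.8] [9.1 7.4]
15 [-61.7 122.2] [9.9 6.5]
20 [-51.2 127.6] [10.5  5.4]
25 [-40.3 131.8] [11.   4.2]
30 [-29.  134.9] [11.3  3. ]
35 [-17.6 136.6] [11.4  1.8]
40 [ -6.2 137.1] [11.4  0.5]
45 [  5.  136.3] [11.1 -0.8]
50 [ 15.6 134.1] [10.6 -2.1]
55 [ 25.4 130.7] [ 9.8 -3.4]
60 [ 34.  126.1] [ 8.6 -4.7]
65 [ 40.8 120.2] [ 6.8 -5.9]
70 [ 50.9 115.5] [10.1 -4.7]
75 [ 60.4 109.9] [ 9.5 -5.6]
80 [ 69.3 103.4] [ 8.8 -6.5]
85 [77.4 96. ] [ 8.1 -7.3]
90 [84.6 88. ] [ 7.2 -8. ]
t5.7 plate [-115.    -9.6] z59.2 yaw -0.00 F [-12.   -1.5   7.7] plF -12.1 gap50.6
slide total -35.0 -0.6 0.2 twist -0.0
```

```bash
python3 -m crank '{"slide":[[-0.006,0,0],[-0.024,0,0],[-0.015,0,-0.02],[-0.04,0,-0.045],[-0.04,0,-0.045],[-0.03,0,-0.01],[0,0,0]],"twist":[0,0,0,0,0,0,0]}'
python3 -c "
from h import *
st()
s=viewer.snapshot('scene');crop(s,260,190,160,120,5,'pics/c.png');s=viewer.snapshot('top');crop(s,270,150,200,150,4,'pics/ct.png')"
```

```text
time: 6.4
tool_pos: [332.7, -81.6, 167.1]
tcp_rot: [179.8, -0.4, 7.1]
ft_force: [-0.4, 0.5, -0.4]
finger_gap: 50.4
t6.4 plate [-255.   -10.7] z167.1 yaw -0.06 F [-0.4  0.5 -0.4] plF -0.3 gap50.4
```

View pics/c.png

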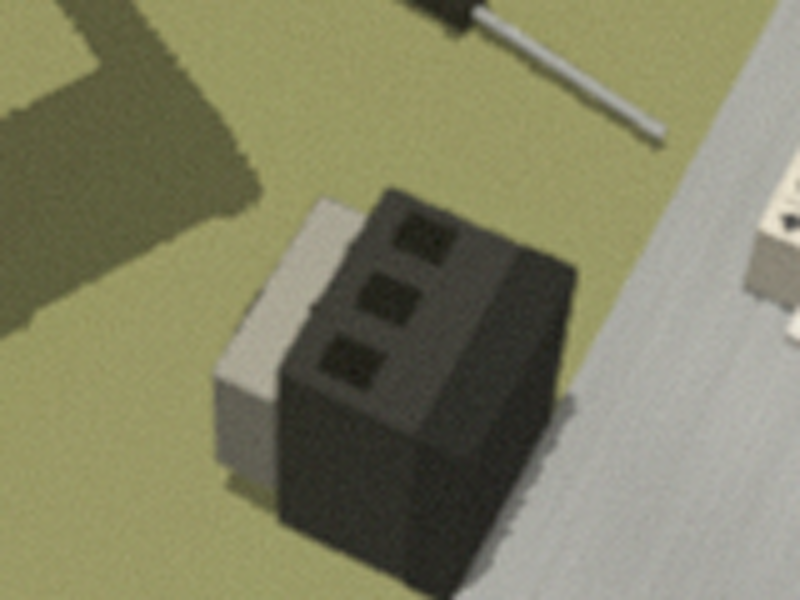

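View pics/ct.png

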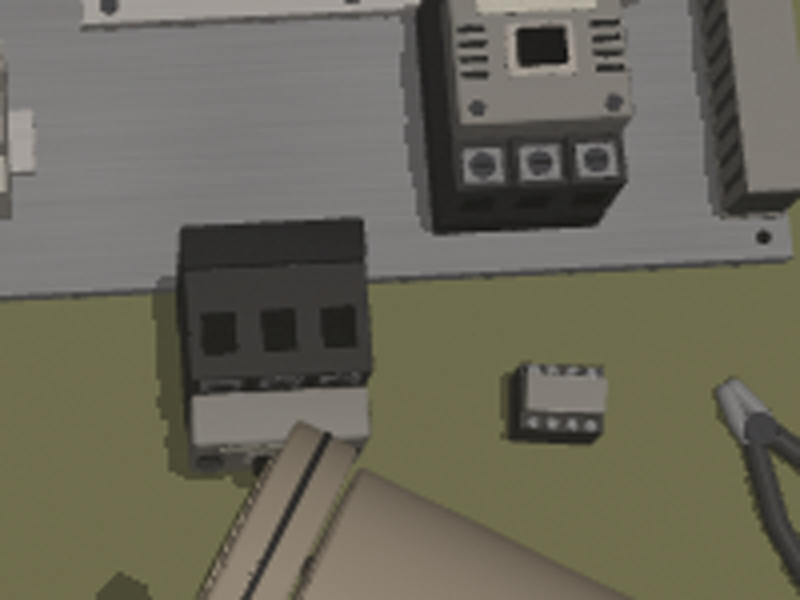

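Run:
```python
from h import *
t=viewer.snapshot("top");s=viewer.snapshot("scene")
print("top bl,br,fr,fl",[L(ray(t,270+u/4,150+v/4,128)).tolist() for u,v in((180,228),(363,219),(370,372),(189,385))])
print("scene bl,br,fr,fl",[L(ray(s,260+u/5,190+v/5,128)).tolist() for u,v in((577,270),(480,465),(280,372),(390,188))])
print("cover top f (z102) top fl fr",[L(ray(t,270+u/4,150+v/4,102)).tolist() for u,v in((192,447),(370,437))])
print("rim vis",[L(ray(t,270+u/4,150+v/4,0)).tolist() for u,v in((20,298),(600,273))])
st();move(-89,-8,130)
```

```text
top bl,br,fr,fl [[-3.7, 35.8], [-3.7, -53.5], [-80.1, -51.3], [-82.1, 35.8]]
scene bl,br,fr,fl [[0.6, 34.0], [4.1, -52.6], [-74.0, -53.3], [-74.6, 33.1]]
cover top f (z102) top fl fr [[-107.5, 35.1], [-106.9, -52.1]]
rim vis [[-0.6, 121.1], [-2.6, -197.4]]
t6.6 plate [-254.5   -9.6] z163.6 yaw 0.00 F [-0.2  1.1  1. ] plF -0.1 gap50.6
slide total 165.5 -1.6 33.6 twist 0.0
```

```bash
python3 -m crank '{"slide":[[0.035,0,0.01],[0.04,0,0.01],[0.035,0,0.02],[0.02,0,0.018],[0,0,0],[0,0,0]],"twist":[0,0,0,0,0,0]}'
python3 -c "
from h import *
st();move(-92,-9,104)"
```

```text
time: 7.2
tool_pos: [460.6, -63.5, 103.8]
tcp_rot: [-179.9, 0.3, 7.3]
ft_force: [0.0, -0.4, 0.3]
finger_gap: 50.6
t7.2 plate [-125.7   -8.8] z103.8 yaw 0.07 F [ 0.  -0.4  0.3] plF -0.0 gap50.6
slide total 33.7 0.3 -0.2 twist 0.0012
```

```bash
python3 -m crank '{"slide":[[0.02,0,0],[0.010,0,0],[0.002,0,0],[0,0,0]],"twist":[0,0,0,0]}'
python3 -c "
from h import *
st()"
python3 -m crank '{"slide":[[0.002,0,0],[0.001,0,0],[0,0,0]],"twist":[0,0,0]}'
python3 -c "
from h import *
st()"
```

```text
time: 7.6
tool_pos: [493.3, -60.2, 106.4]
tcp_rot: [180.0, -0.0, 7.2]
ft_force: [0.0, -0.2, 0.2]
finger_gap: 50.4
t7.6 plate [-93.   -9.6] z106.4 yaw 0.02 F [ 0.  -0.2  0.2] plF 0.0 gap50.4
time: 7.9
tool_pos: [496.2, -59.9, 106.2]
tcp_rot: [180.0, -0.0, 7.2]
ft_force: [0.6, 1.0, 0.7]
finger_gap: 50.2
t7.9 plate [-90.   -9.7] z106.2 yaw 0.00 F [0.6 1.  0.7] plF 0.7 gap50.2
```

```bash
python3 -m crank '{"slide":[[0.001,0,0.003],[0.001,0,0.001],[0,0,0]],"twist":[0,0,0]}'
python3 -c "
from h import *
st()"
python3 -m crank '{"slide":[[0.001,0,0],[0.001,0,0],[0,0,0]],"twist":[0,0,0]}'
python3 -c "
from h import *
st()"
```

```text
time: 8.2
tool_pos: [497.0, -59.5, 101.4]
tcp_rot: [-180.0, 0.2, 7.2]
ft_force: [-5.0, 0.1, 2.9]
finger_gap: 50.5
t8.2 plate [-89.2  -9.4] z101.4 yaw 0.02 F [-5.   0.1  2.9] plF -5.0 gap50.5
time: 8.5
tool_pos: [498.9, -59.2, 101.6]
tcp_rot: [-180.0, 0.2, 7.2]
ft_force: [-7.6, -0.7, 5.5]
finger_gap: 50.3
t8.5 plate [-87.3  -9.3] z101.6 yaw 0.02 F [-7.6 -0.7  5.5] plF -7.6 gap50.3
```

```bash
python3 -m crank '{"slide":[[0.0033,0,-0.0033],[0.0033,0,-0.0033],[0.0045,0,-0.0037],[0.0046,0,-0.0037],[0,0,0]],"twist":[0,0,0,0,0]}'
python3 -c "
from h import *
st();print(path(10))
s=viewer.snapshot('scene');crop(s,260,150,160,120,5,'pics/d.png')"
```

```text
time: 9.0
tool_pos: [517.0, -57.3, 116.9]
tcp_rot: [180.0, -0.1, 7.2]
ft_force: [-2.5, -0.9, 0.3]
finger_gap: 50.5
t9.0 plate [-69.1  -9.8] z116.9 yaw 0.02 F [-2.5 -0.9  0.3] plF -2.6 gap50.5
[-71.55543321 115.75717024]
```

View pics/d.png

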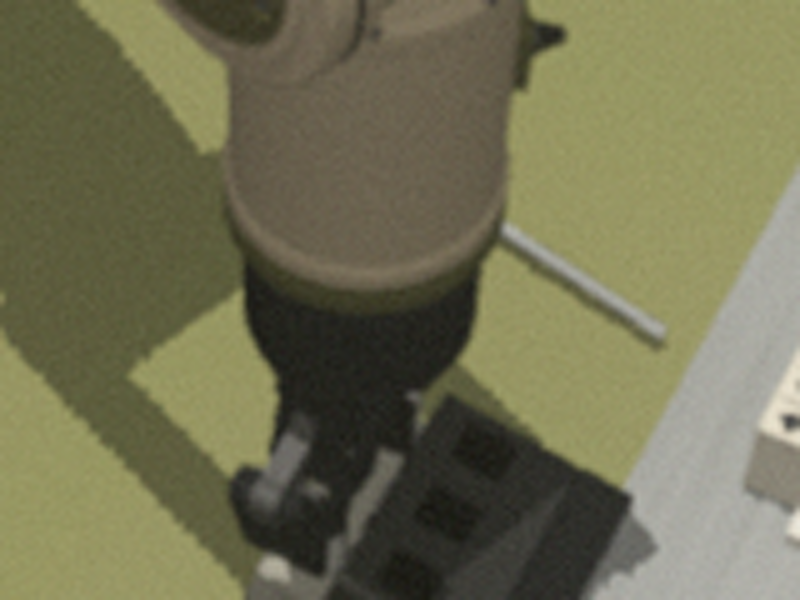

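```bash
python3 -m crank '{"slide":[[0.0042,0,-0.003],[0.0044,0,-0.0028],[0.0046,0,-0.0025],[0.0047,0,-0.0022],[0,0,0]],"twist":[0,0,0,0,0]}'
python3 -c "
from h import *
st();print(path(20))"
```

```text
time: 9.55
tool_pos: [534.7, -55.0, 127.2]
tcp_rot: [180.0, -0.1, 7.2]
ft_force: [-2.8, -0.8, 0.4]
finger_gap: 50.3
t9.6 plate [-51.2  -9.7] z127.2 yaw 0.02 F [-2.8 -0.8  0.4] plF -2.9 gap50.3
[-51.20410149 127.59688221]
```

```bash
python3 -m crank '{"slide":[[0.0054,0,-0.0023],[0.0055,0,-0.0021],[0.0056,0,-0.0017],[0.0057,0,-0.0015],[0,0,0]],"twist":[0,0,0,0,0]}'
python3 -c "
from h import *
st();print(path(30))
s=viewer.snapshot('scene');crop(s,260,150,160,120,5,'pics/e.png')"
```

```text
time: 10.05
tool_pos: [556.8, -52.2, 134.7]
tcp_rot: [180.0, -0.1, 7.2]
ft_force: [-1.1, -0.1, 1.8]
finger_gap: 50.2
t10.1 plate [-29.   -9.6] z134.7 yaw 0.02 F [-1.1 -0.1  1.8] plF -1.1 gap50.2
[-28.97818473 134.86087063]
```

View pics/e.png

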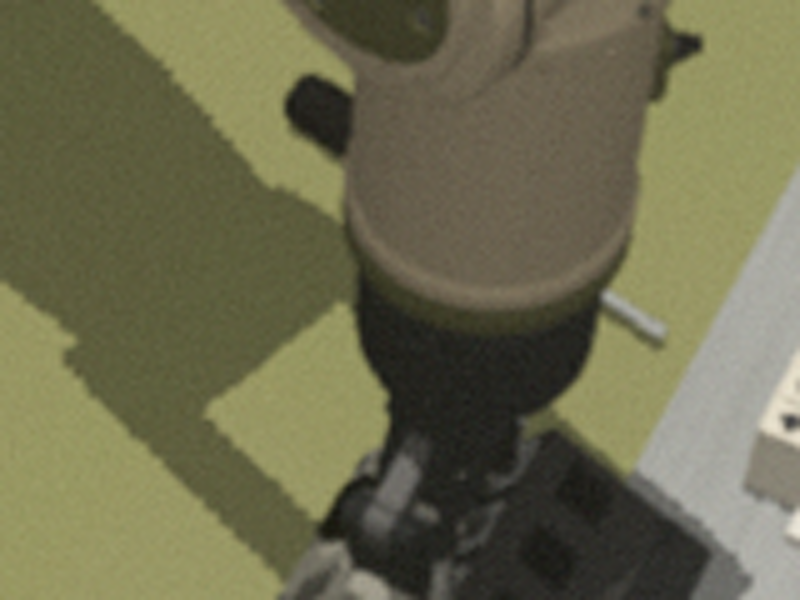

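```bash
python3 -m crank '{"slide":[[0.0057,0,-0.0011],[0.0057,0,-0.0008],[0.0057,0,-0.0004],[0.0057,0,-0.0001],[0,0,0]],"twist":[0,0,0,0,0]}'
python3 -c "
from h import *
st();print(path(40))"
python3 -m crank '{"slide":[[0.0037,0,0],[0.0037,0,0.0003],[0.0037,0,0.0005],[0,0,0]],"twist":[0,0,0,0]}'
python3 -c "
from h import *
st();print(path(45))"
```

```text
time: 10.6
tool_pos: [579.1, -49.3, 136.6]
tcp_rot: [180.0, -0.0, 7.2]
ft_force: [-1.1, -0.7, 0.6]
finger_gap: 50.2
t10.6 plate [-6.5 -9.6] z136.6 yaw 0.02 F [-1.1 -0.7  0.6] plF -1.2 gap50.2
[ -6.1664559  137.10685204]
time: 11.0
tool_pos: [589.6, -48.0, 135.7]
tcp_rot: [-180.0, -0.0, 7.2]
ft_force: [-0.8, -0.5, 0.2]
finger_gap: 50.5
t11.0 plate [ 4.2 -9.6] z135.7 yaw 0.01 F [-0.8 -0.5  0.2] plF -0.9 gap50.5
[  4.97056275 136.27922061]
```

```bash
python3 -m crank '{"slide":[[0.0028,0,0.0003],[0.0028,0,0.0004],[0.0027,0,0.0005],[0.0027,0,0.0006],[0,0,0]],"twist":[0,0,0,0,0]}'
python3 -c "
from h import *
st();print(path(50))"
python3 -m crank '{"slide":[[0.0026,0,0.0007],[0.0025,0,0.0008],[0.0025,0,0.0009],[0.0024,0,0.001],[0,0,0]],"twist":[0,0,0,0,0]}'
python3 -c "
from h import *
st();print(path(55))
s=viewer.snapshot('scene');crop(s,280,150,200,150,4,'pics/f.png')"
```

```text
time: 11.5
tool_pos: [600.7, -46.6, 134.1]
tcp_rot: [180.0, -0.0, 7.2]
ft_force: [0.5, 0.7, 1.1]
finger_gap: 50.7
t11.5 plate [15.3 -9.6] z134.1 yaw 0.01 F [0.5 0.7 1.1] plF 0.6 gap50.7
[ 15.60818649 134.14868803]
time: 12.0
tool_pos: [610.8, -45.4, 131.0]
tcp_rot: [180.0, -0.1, 7.2]
ft_force: [2.8, 0.1, 5.0]
finger_gap: 50.7
t12.0 plate [25.5 -9.7] z131.0 yaw 0.01 F [2.8 0.1 5. ] plF 2.8 gap50.7
[ 25.43899198 130.73527479]
```

View pics/f.png

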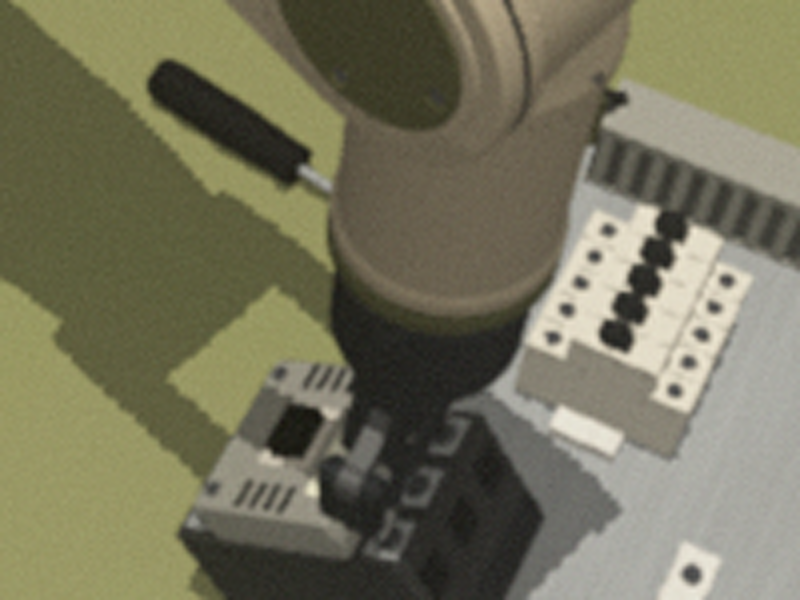

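```bash
python3 -m crank '{"slide":[[0.0022,0,0.0011],[0.0022,0,0.0011],[0.0021,0,0.0012],[0.002,0,0.0012],[0,0,0]],"twist":[0,0,0,0,0]}'
python3 -c "
from h import *
st();print(path(60))"
python3 -m crank '{"slide":[[0.0018,0,0.0014],[0.0017,0,0.0015],[0,0,0]],"twist":[0,0,0]}'
python3 -c "
from h import *
st();print(path(62.5))"
```

```text
time: 12.55
tool_pos: [619.2, -44.3, 126.1]
tcp_rot: [180.0, -0.1, 7.2]
ft_force: [3.8, -0.8, 5.9]
finger_gap: 50.3
t12.6 plate [33.9 -9.6] z126.1 yaw 0.01 F [ 3.8 -0.8  5.9] plF 3.7 gap50.3
[ 34.0499815  126.07626094]
time: 12.85
tool_pos: [622.3, -43.9, 122.9]
tcp_rot: [180.0, -0.0, 7.2]
ft_force: [2.6, -0.5, 4.3]
finger_gap: 50.2
t12.8 plate [37.1 -9.6] z122.9 yaw 0.01 F [ 2.6 -0.5  4.3] plF 2.5 gap50.2
[ 37.71626843 123.29587603]
```

```bash
python3 -m crank '{"slide":[[0.0018,0,0.0013],[0.0018,0,0.0013],[0,0,0]],"twist":[0,0,0]}'
python3 -c "
from h import *
st();print(path(65))"
python3 -m crank '{"slide":[[0.0022,0,0.0011],[0.0022,0,0.0011],[0.0022,0,0.0012],[0,0,0]],"twist":[0,0,0,0]}'
python3 -c "
from h import *
st();print(path(68),path(70))
s=viewer.snapshot('scene');crop(s,280,150,200,150,4,'pics/g.png')"
```

```text
time: 13.15
tool_pos: [625.6, -43.4, 120.2]
tcp_rot: [-180.0, 0.0, 7.2]
ft_force: [1.3, 0.2, 4.3]
finger_gap: 50.4
t13.2 plate [40.5 -9.5] z120.2 yaw 0.01 F [1.3 0.2 4.3] plF 1.3 gap50.4
[ 40.81069242 120.22320033]
time: 13.55
tool_pos: [632.8, -42.5, 117.3]
tcp_rot: [180.0, -0.1, 7.2]
ft_force: [2.8, 1.1, 5.7]
finger_gap: 50.5
t13.6 plate [47.7 -9.6] z117.3 yaw 0.01 F [2.8 1.1 5.7] plF 2.9 gap50.5
[ 46.93415521 117.53262801] [ 50.91029458 115.53937068]
```

View pics/g.png

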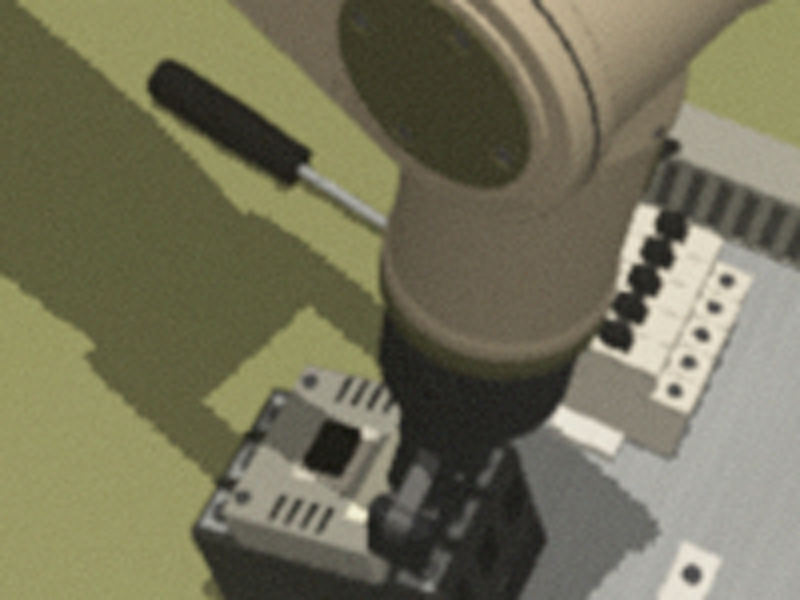

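```bash
python3 -m crank '{"slide":[[0.0026,0,0.0013],[0.0026,0,0.0014],[0.0025,0,0.0015],[0.0025,0,0.0016],[0.0025,0,0.0016],[0,0,0]],"twist":[0,0,0,0,0,0]}'
python3 -c "
from h import *
st();print(path(75))"
python3 -m crank '{"slide":[[0.0023,0,0.0016],[0.0022,0,0.0016],[0.0022,0,0.0016],[0.0022,0,0.0017],[0,0,0]],"twist":[0,0,0,0,0]}'
python3 -c "
from h import *
st();print(path(80))"
```

```text
time: 14.2
tool_pos: [646.5, -40.9, 110.8]
tcp_rot: [180.0, -0.2, 7.2]
ft_force: [6.0, 1.7, 7.0]
finger_gap: 50.4
t14.2 plate [61.5 -9.7] z110.8 yaw 0.01 F [6.  1.7 7. ] plF 6.1 gap50.4
[ 60.43053474 109.89129617]
time: 14.7
tool_pos: [656.2, -39.7, 105.0]
tcp_rot: [180.0, -0.3, 7.2]
ft_force: [8.2, 1.5, 8.5]
finger_gap: 50.6
t14.7 plate [71.3 -9.7] z105.0 yaw 0.02 F [8.2 1.5 8.5] plF 8.3 gap50.6
[ 69.27391159 103.35773219]
```

```bash
python3 -m crank '{"slide":[[0.0018,0,0.0014],[0.0018,0,0.0015],[0.0018,0,0.0017],[0.0017,0,0.0018],[0,0,0]],"twist":[0,0,0,0,0]}'
python3 -c "
from h import *
st();print(path(85))"
```

```text
time: 15.2
tool_pos: [663.7, -38.9, 98.9]
tcp_rot: [179.9, -0.4, 7.2]
ft_force: [9.4, 1.3, 8.6]
finger_gap: 50.5
t15.2 plate [78.8 -9.8] z98.9 yaw 0.02 F [9.4 1.3 8.6] plF 9.5 gap50.5
[77.35466713 96.02797907]
```

```bash
python3 -m crank '{"slide":[[0.0015,0,0.0017],[0.0015,0,0.0017],[0.0015,0,0.0018],[0,0,0]],"twist":[0,0,0,0]}'
python3 -c "
from h import *
st()
s=viewer.snapshot('scene');crop(s,280,150,200,150,4,'pics/i.png')"
```

```text
time: 15.6
tool_pos: [668.2, -38.3, 93.6]
tcp_rot: [179.9, -0.4, 7.2]
ft_force: [9.8, 1.5, 8.0]
finger_gap: 50.3
t15.6 plate [83.3 -9.8] z93.6 yaw 0.02 F [9.8 1.5 8. ] plF 9.9 gap50.3
```

View pics/i.png

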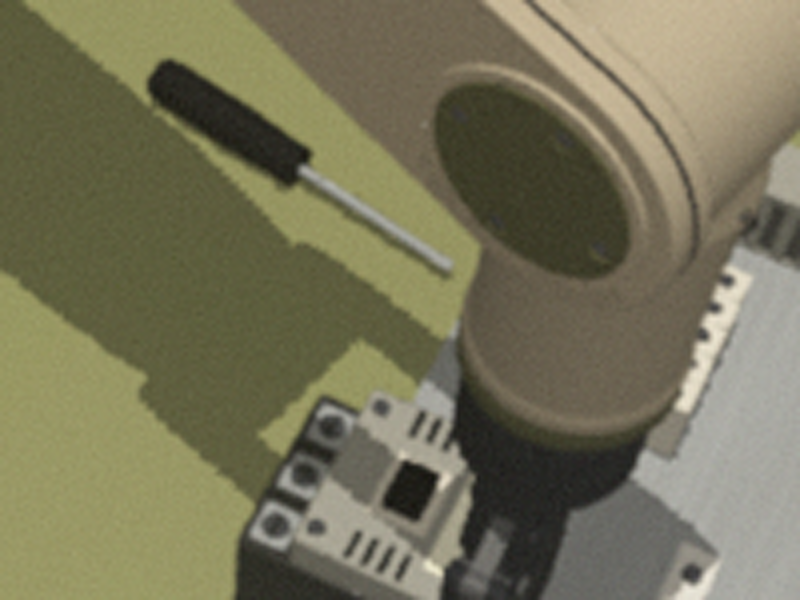

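```bash
python3 -m crank '{"slide":[[0.001,0,0.0017],[0.001,0,0.0017],[0.001,0,0.0015],[0,0,0]],"twist":[0,0,0,0]}'
python3 -c "
from h import *
st()"
```

```text
time: 16.05
tool_pos: [669.7, -37.9, 87.4]
tcp_rot: [180.0, -0.2, 7.2]
ft_force: [6.0, 0.4, 4.6]
finger_gap: 50.2
t16.1 plate [84.8 -9.6] z87.4 yaw 0.01 F [6.  0.4 4.6] plF 6.0 gap50.2
```

```bash
python3 -m crank '{"slide":[[0.001,0,0],[0.001,0,0.0],[0.001,0,0],[0,0,0]],"twist":[0,0,0,0]}'
python3 -c "
from h import *
st()"
python3 -m crank '{"slide":[[0.002,0,-0.001],[0.001,0,-0.001],[0,0,0]],"twist":[0,0,0]}'
python3 -c "
from h import *
st()"
```

```text
time: 16.45
tool_pos: [670.1, -37.8, 86.9]
tcp_rot: [-180.0, 0.1, 7.2]
ft_force: [-5.7, -0.4, 10.4]
finger_gap: 50.7
t16.4 plate [85.3 -9.6] z86.9 yaw 0.01 F [-5.7 -0.4 10.4] plF -5.7 gap50.7
time: 16.75
tool_pos: [673.3, -37.2, 87.6]
tcp_rot: [-180.0, 0.1, 7.2]
ft_force: [-0.3, 0.2, 0.3]
finger_gap: 50.8
t16.8 plate [88.5 -9.4] z87.6 yaw 0.01 F [-0.3  0.2  0.3] plF -0.3 gap50.8
```

```bash
python3 -m crank '{"slide":[[0,0,-0.02],[0,0,-0.04],[-0.03,0,-0.03],[-0.05,0,0],[-0.05,0,0],[-0.05,0,0],[-0.045,0,0],[-0.03,0,0]],"twist":[0,0,0,0,0,0,0,0]}'
python3 -c "
from h import *
st()
s=viewer.snapshot('scene');crop(s,280,180,200,150,4,'pics/j.png');s=viewer.snapshot('top');crop(s,250,100,200,150,4,'pics/jt.png')"
```

```text
time: 17.55
tool_pos: [418.0, -69.2, 177.5]
tcp_rot: [-180.0, 0.1, 7.2]
ft_force: [0.6, -0.8, 0.0]
finger_gap: 50.5
t17.6 plate [-168.8   -9.1] z177.5 yaw 0.00 F [ 0.6 -0.8  0. ] plF 0.5 gap50.5
```

View pics/j.png

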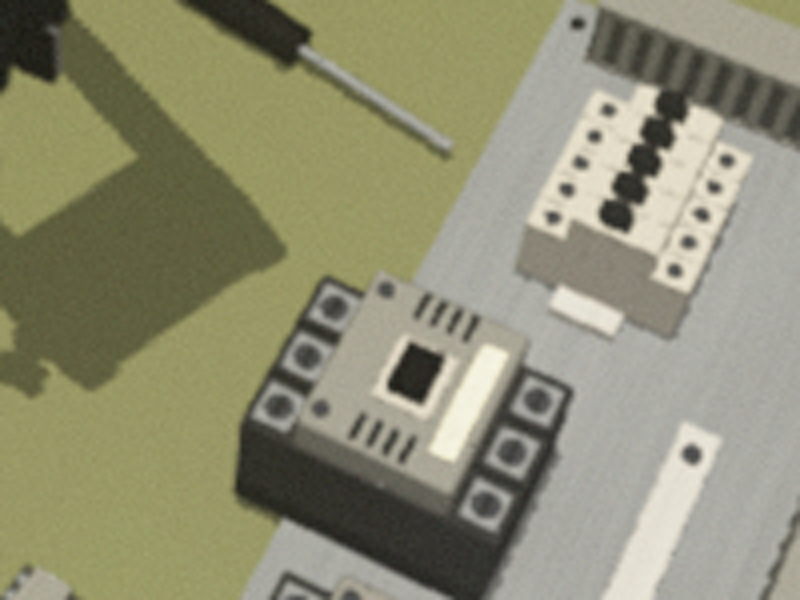

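View pics/jt.png

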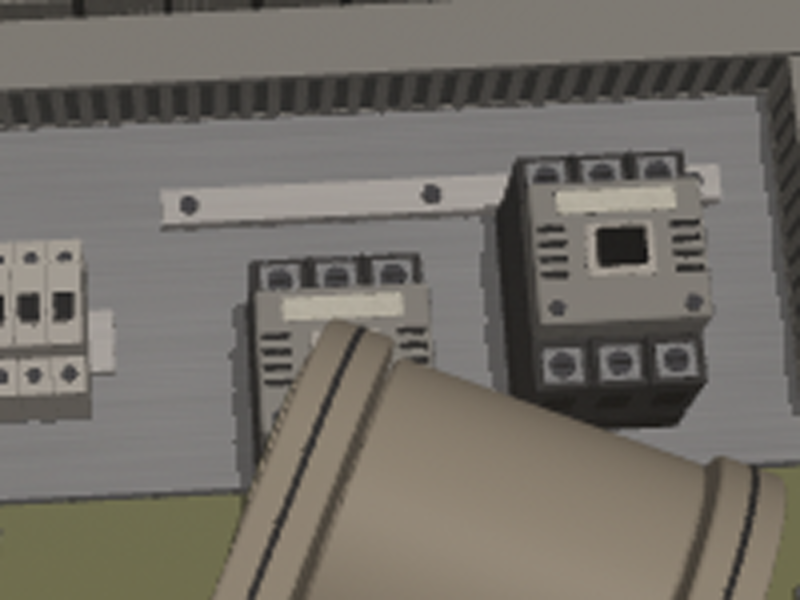

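```bash
python3 -m crank '{"slide":[[0.04,0,0.03],[0.045,0,0.04],[0.01,0,0.04],[0,0,0.016],[0,0,0]],"twist":[0,0,0,0,0]}'
python3 -c "
from h import *
st()"
```

```text
time: 18.15
tool_pos: [505.2, -57.4, 55.3]
tcp_rot: [-179.9, 0.4, 7.2]
ft_force: [-0.5, 0.2, -0.3]
finger_gap: 50.6
t18.1 plate [-80.8  -8.4] z55.3 yaw 0.03 F [-0.5  0.2 -0.3] plF -0.4 gap50.6
```

```bash
python3 -m crank '{"slide":[[0.015,0.0005,0.003],[0.012,0,0],[0.005,0,0],[0.004,0,0],[0.004,0,0],[0.004,0,0],[0,0,0]],"twist":[0,0,0,0,0,0,0]}'
python3 -c "
from h import *
st()"
python3 -m crank '{"slide":[[0.004,0,0],[0.004,0,0],[0.004,0,0],[0.004,0,0],[0.004,0,0],[0,0,0]],"twist":[0,0,0,0,0,0]}'
python3 -c "
from h import *
st()"
```

```text
time: 18.85
tool_pos: [550.4, -53.5, 56.6]
tcp_rot: [-180.0, 0.1, 7.2]
ft_force: [-5.8, -0.2, 5.2]
finger_gap: 50.0
t18.9 plate [-35.5 -10.1] z56.6 yaw 0.00 F [-5.8 -0.2  5.2] plF -5.8 gap50.0
time: 19.45
tool_pos: [570.1, -51.0, 56.4]
tcp_rot: [-180.0, 0.1, 7.2]
ft_force: [-4.8, -1.3, 3.9]
finger_gap: 50.4
t19.4 plate [-15.6 -10.1] z56.4 yaw 0.00 F [-4.8 -1.3  3.9] plF -4.9 gap50.4
```

```bash
python3 -m crank '{"slide":[[0.004,0,0],[0.004,0,0],[0.004,0,0],[0.004,0,0],[0.003,0,0],[0,0,0]],"twist":[0,0,0,0,0,0]}'
python3 -c "
from h import *
st()"
python3 -m crank '{"slide":[[0.002,0,0],[0.002,0,0],[0,0,0]],"twist":[0,0,0]}'
python3 -c "
from h import *
st()"
python3 -m crank '{"slide":[[0.002,0,0],[0,0,0]],"twist":[0,0]}'
python3 -c "
from h import *
st()"
```

```text
time: 20.05
tool_pos: [588.8, -48.6, 56.3]
tcp_rot: [-180.0, 0.2, 7.2]
ft_force: [-5.5, 0.3, 2.7]
finger_gap: 50.3
t20.1 plate [  3.3 -10.1] z56.3 yaw 0.00 F [-5.5  0.3  2.7] plF -5.4 gap50.3
time: 20.35
tool_pos: [592.5, -48.2, 56.3]
tcp_rot: [-180.0, 0.2, 7.2]
ft_force: [-6.8, -1.0, 3.5]
finger_gap: 50.4
t20.4 plate [  7.  -10.1] z56.3 yaw -0.00 F [-6.8 -1.   3.5] plF -6.9 gap50.4
time: 20.55
tool_pos: [594.4, -47.9, 56.3]
tcp_rot: [-180.0, 0.2, 7.2]
ft_force: [-7.9, -1.2, 3.3]
finger_gap: 50.3
t20.6 plate [  8.9 -10.1] z56.3 yaw 0.00 F [-7.9 -1.2  3.3] plF -8.0 gap50.3
```

```bash
for i in 1 2; do python3 -m crank '{"slide":[[0.001,0,0],[0.0005,0,0],[0,0,0]],"twist":[0,0,0]}' >/dev/null
python3 -c "
from h import *
st()"; done
```

```text
t20.9 plate [ 10.1 -10.1] z56.3 yaw -0.00 F [-9.7 -0.5  4.9] plF -9.7 gap50.6
t21.1 plate [ 10.7 -10.1] z56.3 yaw -0.00 F [-14.1  -2.   10. ] plF -14.2 gap50.4
```

```bash
python3 -m crank '{"slide":[[-0.002,0,0],[-0.02,0,0],[-0.04,0,-0.02],[-0.045,0,-0.02],[-0.03,0.03,-0.04],[-0.03,0.03,-0.04],[-0.02,0.04,-0.02],[0,0.03,0]],"twist":[0,0,0,0,0,0,0,0]}' 1.0
python3 -c "
from h import *
st()
s=viewer.snapshot('scene');crop(s,280,180,200,150,4,'pics/k.png');s=viewer.snapshot('top');crop(s,250,100,200,150,4,'pics/kt.png')"
```

```text
time: 21.95
tool_pos: [437.6, -193.2, 189.9]
tcp_rot: [179.7, -0.3, 7.2]
ft_force: [0.3, 0.2, 0.8]
finger_gap: 0.0
t21.9 plate [-164.9 -134.5] z189.9 yaw -0.03 F [0.3 0.2 0.8] plF 0.3 gap0.0
```

View pics/k.png

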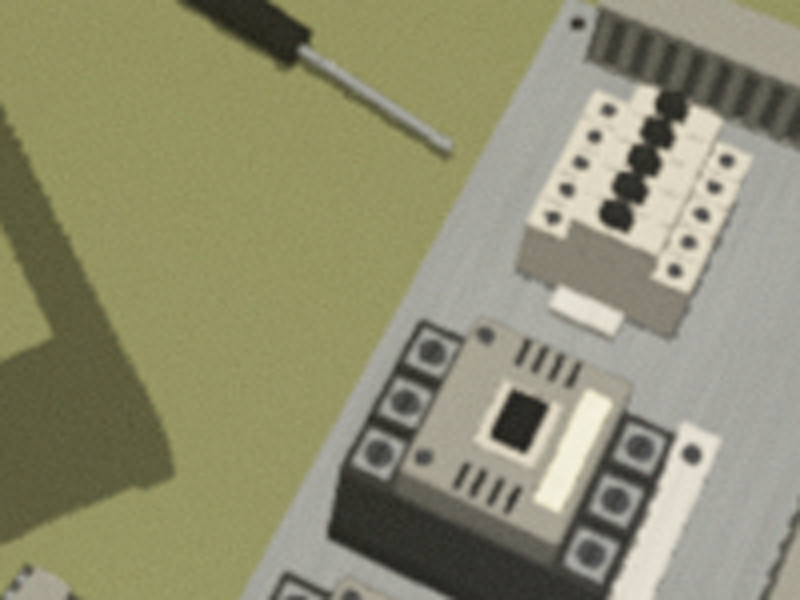

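View pics/kt.png

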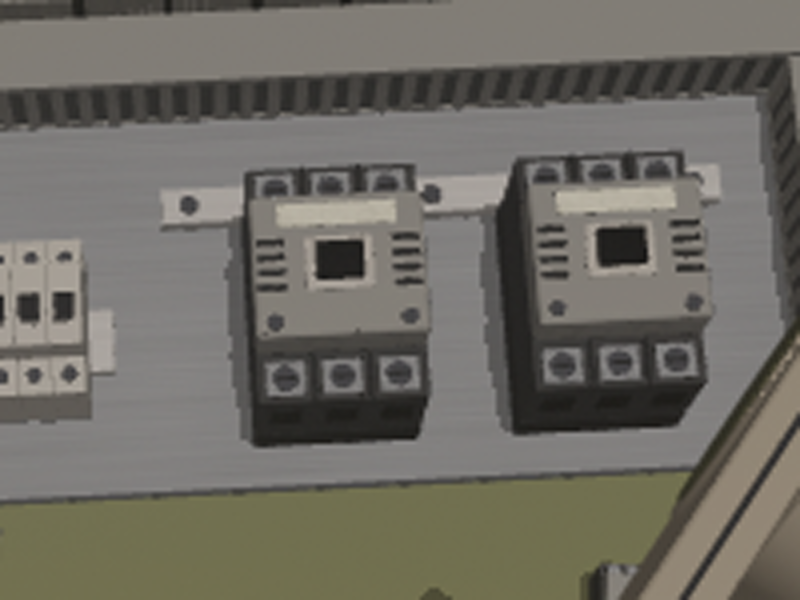

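Run:
```python
from h import *
t=viewer.snapshot("top");s=viewer.snapshot("scene")
T=lambda u,v,z:L(ray(t,250+u/4,100+v/4,z))
print("carrier",T(340,259,125),"neigh",T(622,246,125))
print("cover near corners",T(258,340,117),T(428,328,117)," neigh",T(537,327,117),T(712,316,117))
print("head",T(247,173,90),T(414,165,90),"neigh",T(517,159,90),T(683,152,90))
print("scene carrier",L(ray(s,280+519/4,180+420/4,125)))
# dark carrier centroid
im=t["img"].astype(int).sum(2)
for (u0,u1,v0,v1) in((326,344,157,172),(396,416,152,169)):
    m=(im[v0:v1,u0:u1]<120).astype(np.uint8);M=cv2.moments(m,True);c=(u0+M["m10"]/M["m00"],v0+M["m01"]/M["m00"]);print(M["m00"],L(ray(t,*c,125)),ray(t,*c,125))
im=s["img"].astype(int).sum(2);u0,u1,v0,v1=400,420,275,296
m=(im[v0:v1,u0:u1]<120).astype(np.uint8);M=cv2.moments(m,True);c=(u0+M["m10"]/M["m00"],v0+M["m01"]/M["m00"]);print(M["m00"],L(ray(s,*c,125)))
st();move(86,-10,190)
```

```text
carrier [82.5 -8.8] neigh [  82.2 -149.4]
cover near corners [45.1 33.9] [ 47.1 -50.9]  neigh [  44.8 -105.1] [  46.1 -192.6]
head [145.9  33.8] [145.9 -53.3] neigh [ 146.5 -107.1] [ 146.  -193.8]
scene carrier [ 87.4 -10.6]
97.0 [83.5 -8.8] [668.23866496 -37.26948818 125.        ]
102.0 [  83.2 -148.8] [ 685.45388528 -176.25081153  125.        ]
37.0 [ 86.4 -11.8]
t22.1 plate [-165.1 -132. ] z185.2 yaw -0.10 F [ 0.4  0.7 -0.2] plF 0.4 gap0.3
slide total 250.9 -122.4 -4.8 twist -0.0017
```

```bash
python3 -m crank '{"slide":[[0.0418,-0.0203,0],[0.0418,-0.0203,0],[0.0418,-0.0203,0],[0.0418,-0.0203,0],[0.0418,-0.0203,0],[0.0415,-0.0203,0],[0,0,0.02],[0,0,0]],"twist":[0,0,0,0,0,0,0,0]}'
python3 -c "
from h import *
st();move(85.5,-10,131)"
```

```text
time: 22.95
tool_pos: [668.7, -35.0, 160.4]
tcp_rot: [-179.9, 0.4, 7.4]
ft_force: [-0.8, -0.1, -1.2]
finger_gap: -0.2
t22.9 plate [84.2 -6.6] z160.4 yaw 0.20 F [-0.8 -0.1 -1.2] plF -0.8 gap-0.2
slide total 1.2 3.4 29.4 twist 0.0035
```

```bash
python3 -m crank '{"slide":[[0,0.001,0.015],[0,0,0.014],[0,0,0]],"twist":[0,0,0]}'
python3 -c "
from h import *
st();move(85.5,-10,126)
s=viewer.snapshot('scene');crop(s,330,200,160,120,5,'pics/l.png')"
```

```text
time: 23.25
tool_pos: [668.3, -39.2, 133.1]
tcp_rot: [-179.9, 0.2, 7.2]
ft_force: [-1.4, 0.2, 0.1]
finger_gap: -0.1
t23.2 plate [ 83.3 -10.7] z133.1 yaw -0.05 F [-1.4  0.2  0.1] plF -1.4 gap-0.1
slide total 2.2 -0.7 7.1 twist -0.0008
```

View pics/l.png

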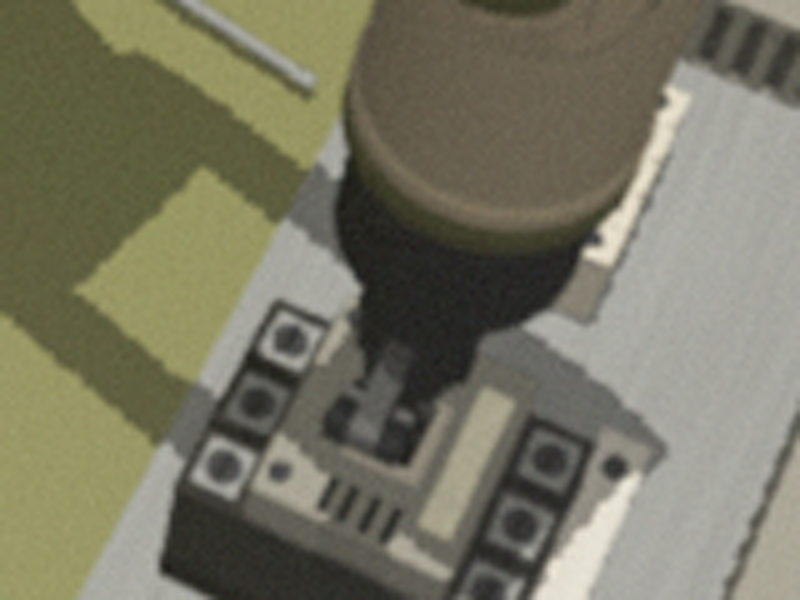

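```bash
python3 -m crank '{"slide":[[0.001,0,0.003],[0.001,0,0.002],[0,0,0.002],[0,0,0.002],[0,0,0]],"twist":[0,0,0,0,0]}'
python3 -c "
from h import *
st()"
for i in 1 2 3; do python3 -m crank '{"slide":[[0,0,0.001],[0,0,0.001],[0,0,0]],"twist":[0,0,0]}' >/dev/null
python3 -c "
from h import *
st()"; done
```

```text
time: 23.8
tool_pos: [672.4, -38.6, 126.7]
tcp_rot: [-180.0, 0.0, 7.2]
ft_force: [-0.3, 0.1, -0.8]
finger_gap: 0.2
t23.8 plate [ 87.5 -10.7] z126.7 yaw 0.01 F [-0.3  0.1 -0.8] plF -0.3 gap0.2
t24.1 plate [ 87.7 -10.7] z125.2 yaw 0.01 F [-0.1  0.4  0.1] plF -0.0 gap0.2
t24.4 plate [ 87.8 -10.8] z123.4 yaw 0.01 F [-1.7  0.   4.8] plF -1.7 gap0.1
t24.7 plate [ 87.8 -10.8] z121.4 yaw 0.01 F [-1.9  0.9  6.4] plF -1.7 gap-0.4
```

```bash
for i in 1 2; do python3 -m crank '{"slide":[[0,0,0.001],[0,0,0.001],[0,0,0]],"twist":[0,0,0]}' >/dev/null
python3 -c "
from h import *
st()"; done
```

```text
t25.0 plate [ 87.8 -10.8] z119.6 yaw 0.01 F [-3.2  0.4  6.9] plF -3.1 gap0.1
t25.3 plate [ 87.8 -10.8] z118.5 yaw 0.01 F [-6.  -0.5 12.1] plF -6.0 gap0.2
```

```bash
python3 -m crank '{"slide":[[0,0,0.001],[0,0,0],[0,0,0]],"twist":[0,0,0]}'
python3 -m crank '{"slide":[[0,0,-0.002],[0,0,-0.002],[0,0,-0.004],[0,0,-0.01],[0,0,-0.04],[-0.03,0,-0.03],[-0.05,0,0],[-0.05,0,0]],"twist":[0,0,0,0,0,0,0,0]}'
python3 -m crank '{"slide":[[-0.045,0,0],[-0.045,0.03,0],[-0.035,0.04,0],[-0.03,0.04,0],[0,0,0],[0,0,0]],"twist":[0,0,0,0,0,0]}'
python3 -c "
from h import *
st()
s=viewer.snapshot('scene');cv2.imwrite('pics/m.png',s['img'][:,:,::-1]);t=viewer.snapshot('top');crop(t,250,100,200,150,4,'pics/mt.png')
im=t['img'].astype(int).sum(2)
for (u0,u1,v0,v1) in((326,344,157,172),(396,416,152,169)):
    m=(im[v0:v1,u0:u1]<120).astype(np.uint8);M=cv2.moments(m,True);c=(u0+M['m10']/M['m00'],v0+M['m01']/M['m00']);print(M['m00'],L(ray(t,*c,125)))
"
```

```text
time: 25.6
tool_pos: [672.8, -38.7, 118.5]
tcp_rot: [180.0, -0.1, 7.2]
ft_force: [-9.1, 0.9, 17.1]
finger_gap: -0.0
time: 26.4
tool_pos: [543.2, -55.2, 205.4]
tcp_rot: [179.9, -0.1, 7.2]
ft_force: [-0.4, 0.4, 0.9]
finger_gap: -0.3
time: 27.0
tool_pos: [407.9, -179.3, 204.3]
tcp_rot: [180.0, -0.0, 7.0]
ft_force: [-0.1, -0.4, -0.3]
finger_gap: 0.2
t27.0 plate [-192.6 -117.1] z204.3 yaw -0.20 F [-0.1 -0.4 -0.3] plF -0.2 gap0.2
98.0 [83.6 -8.7]
102.0 [  83.2 -148.8]
```

View pics/mt.png

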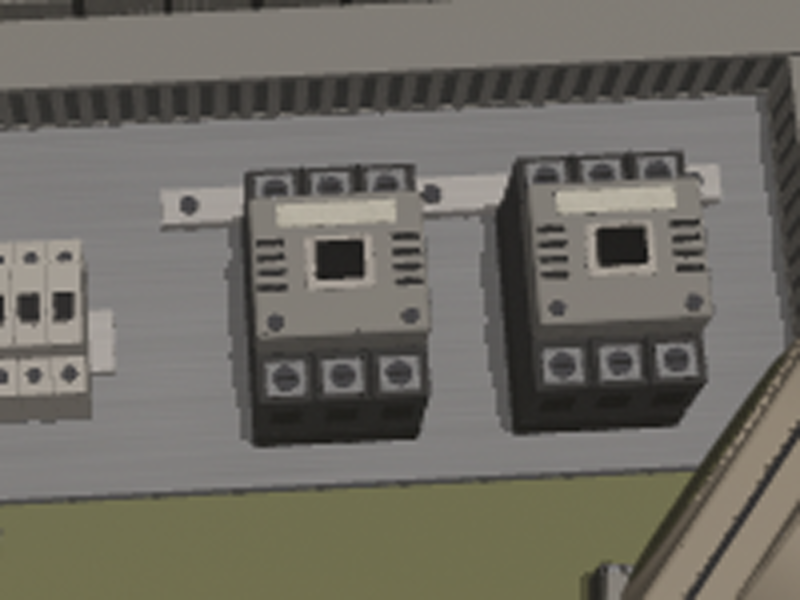

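View pics/m.png

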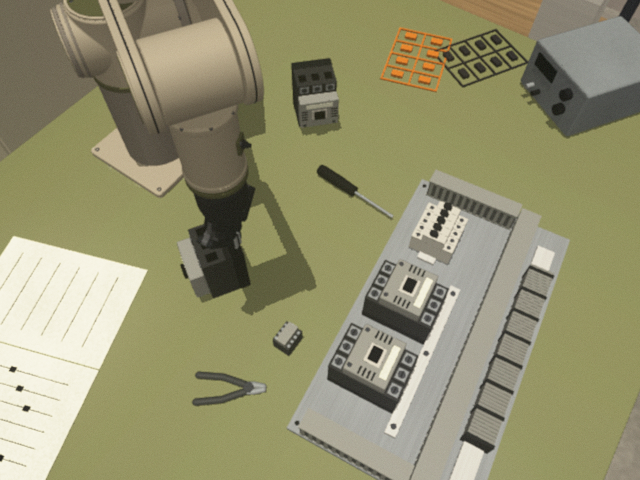

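The contactor lies flat and square against the bar, in line with its neighbour. In the zoomed top view their carriers are at (340,259) and (622,246). The tools and the spare block have not moved, and the gripper is clear at z = 204 mm.

```bash
python3 -c "
from bench import hand_in
print(hand_in())"
```

```text
the job is handed in; nothing more can be done
None
```

The contactor is lying on its back in the free bay with its upper end at the locating bar, and I handed the job in at about 27 s. No verdict came back, so what follows is from my own checks.

**What I did**
- **Squaring:** I pushed the contactor to the rim with both fingers, which took out its 5–6° misalignment.
- **Tipping:** I tipped it from the upper notch and eased it down in small steps, with contact forces around 10 N at most.
- **Sliding:** I slid it up from its lower end until the bar stopped it. The push force rose from about 8 to 14 N.
- **Carrier check:** I pressed the carrier until it stopped moving, with TCP z steady at 118.5 mm while the force rose to 17 N. The spring takes only about 8 N at the stop. I then lifted away.

**Last checks**
- **Position:** In the top view its carrier lies within 0.5 mm of the neighbour's distance from the rim, and its head edge was level with the neighbour's to 0.6 mm before the carrier press. It sits about 9–10 mm right of the bay's middle. Its edges look square.
- **Carrier:** In the last pictures it looks the same as before the press, so it appears to have sprung back. I could not measure its height directly.
- **Bystanders:** The screwdriver, spare block and cutters look unmoved, and the gripper is clear at z = 204 mm.

**Disagreement:** The two cameras differed by 3–4 mm along the plate's x (carrier at 83.5 mm against 86.4 mm, with 86 expected). I therefore relied on the comparison with the neighbour and on feeling the bar.

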